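# Push a slide box home down its tray lane

## Robot

A 7-joint arm with a two-finger parallel gripper is mounted at the origin on a cart in front of the work surface, level with it; the furniture and walls round the work are solid. World frame = base frame: x ahead of the robot, y to its left, z up, the work surface at z = 0. Lengths are in m, angles in rad, forces in N, time in s.
With the tool pointing down it reaches from about 0.35 to 0.9 m from the base axis. Payload 8.1 kg.
Tool frame: the origin (TCP) lies midway between the tips of the shut fingers; the grasp point (between the pads) lies behind it (arm.tcp_to_grasp is the z of the grasp point in the tool frame, in m); z points along the fingers, y is the line along which they close (so a half turn about z gives the same grasp; the last joint's range is limited). The gripper opens to 92 mm and grips with 3 to 60 N. Pads are 19 mm wide; open, the fingers measure 130 mm over their backs; the gripper's body (75 mm by 190 mm) begins 47 mm behind the grasp point.
Start: joints at [-1.41, 0.434, 0.025, 1.573, -0.012, 1.134, -0.075], TCP at [0.163, 0.603, 0.194] pointing down, gripper open.
Joint ranges: [-2.62, 2.62], [-0.44, 2.09], [-1.27, 1.32], [0.08, 2.57], [-1.32, 4.46], [0.12, 2], [-2.74, 2.74]. Speed limits (rad/s): [2.22, 2.22, 3.01, 3.01, 3.14, 3.14, 3.14].

## Interface

Orientations are given as a rotation vector (axis times angle).
In Python, from cell import readout, vision, arm gives the robot as it stands.
- The arm moves only by the tool carry_out, never from a script. Its argument "increments" is one flat list of numbers, 6 for each row, row after row: the shift along the world's x, y, z in mm, then the turn, a rotation vector about the world's x, y, z in rad. In form: [tx, ty, tz, wx, wy, wz, tx, ty, tz, wx, wy, wz, ...]. A call has 1 to 20 rows; each row shifts and turns the commanded pose from where the row before left it; what a row does not reach is not made up. A row lasts 1/8 s, in which the tool goes at most 62.5 mm and 10.7 degrees, less where a joint would pass 70% of its speed; a pose out of reach is approached as far as the arm can. A call with a gripper value outside its range is refused whole. "grip" is the closure, from 0 (fully open) to 1 (shut), set as the call begins (left out, the last holds). The fingers move at their own pace and stop on an object; "newtons" is the grip in N (left out, the last holds). Time passes only in rows, so rows that do not move let the fingers close. It gives the time, the measured TCP pose, the force, the opening and the grip force at its end, in the units of the state.
- readout.observe(): the state, without advancing time (a new reading comes with each control period).
- vision.get_image(name): name is "scene" or "top"; returns the picture (400x640x3 uint8, red, green, blue); there is no depth.
- vision.calibration(name): a dict with "fov_y" (degrees; the focal length in pixels is half the picture's height over the tangent of half this angle, whatever the lens; pixels are square), "cx", "cy" (the principal point, pixels), "pose" (4x4, takes a point from camera to world coordinates). Camera axes: x right, y up, looking along -z (the intrinsics and any distortion apply to the point x, -y, -z); pixel columns grow to the right and rows downward; lengths in m; the calibration is good to about 2 mm. A picture is of the moment at which its call begins. calibration takes no time and is no camera call.
- arm.sign_off(): hands the job in; it is judged then, once.
The state is a dict: "clock": time; "joints": joint angles; "dq": joint speeds; "joint_efforts": joint torques, N m; "position": TCP position; "ee_rot": TCP orientation; "force": force on the tool from outside, world axes, zero at the start; "ft_torque": the same for the moment, N m; "width": opening from 0.0 (shut) to 1.0 (fully open); "gripper_force": force on a finger pad.
Only numpy, scipy, OpenCV 4.12 (cv2) and the standard library are available. Lean on these libraries where they do the work, as an engineer would, in place of code of your own. Each camera call takes 0.05 s, during which the arm holds its last target. There are 200 camera calls.

## Task

On the two-lane grey loading tray, line up the white storage box that stands in front of the lanes and push it with your fingertips down the empty lane, the one nearer the robot, until it is fully home against the end stop, then take your hand away. Only push it: do not lift, carry or tip it, and let neither the box nor your hand touch the guide rails. Leave the box already stored in the other lane, the vial and everything else where they are.

Things in the scene. Friction and masses are not known exactly. Their poses are not given: they have to be found in the camera images.
- tray: fixed flat grey metal tray, 4 mm thick, on the worktop. Origin at worktop level, at the mouth of the near lane on its centre line. y runs down the lanes to the end stop (to the robot's left, turned up to 9 degrees), x across them away from the robot. In its axes the plate spans x -100 to 198, y -200 to 210 mm; below y = 0 it is an open apron. Lanes (centres x = 0 and 124 mm) are 116 mm wide between rails
- end_stop: fixed bar, 28 mm high, closing both lanes, with 4 rubber buffers whose faces lie at tray y = 190 mm. Origin at tray (0, 0, 4) mm, axes as the tray's. A box fully home in the near lane has its origin at tray (0, 138, 4) mm, with 12 mm clear to the rail on each side
- rail_near: fixed aluminium guide rail on the robot's side of the near lane: 8 mm wide, runs from y = 4 to 190 mm of the tray, its top 20 mm above the worktop. Origin at tray (-62, 0, 4) mm, axes as the tray's
- rail_mid: the same rail between the two lanes. Origin at tray (62, 0, 4) mm
- rail_far: the same rail on the far side of the far lane. Origin at tray (186, 0, 4) mm
- slide_box: the box to push: white plastic storage box, 92 mm wide (x), 104 mm long (y), 50 mm high, rigid, closed, flat upright sides, about 0.2 to 0.4 kg. Origin at the centre of its underside, z up, y along its length, roughly down the lanes. It starts on the apron, 16 to 45 mm off the near lane's centre line towards the far lane, and turned up to 10 degrees. It slides with a few newtons
- stored_box: a second, identical box already home in the far lane (not to be moved): white plastic storage box, 92 mm wide (x), 104 mm long (y), 50 mm high, rigid, closed, flat upright sides, about 0.2 to 0.4 kg. Origin at the centre of its underside, z up, y along its length, roughly down the lanes
- vial: small glass vial, 21 mm across, 47 mm tall, standing in the far lane just behind the stored box (leave alone). Origin at the centre of its underside
- beaker: small clear beaker, 48 mm across, 57 mm tall, on the worktop left of the tray (leave alone). Origin at the centre of its underside
- dish: closed petri dish, 60 mm across, 15 mm high, lying left of the tray (leave alone). Origin at the centre of its underside
- dish_lone: closed petri dish, 60 mm across, 15 mm high, lying right of the tray (leave alone). Origin at the centre of its underside
There are look-alikes about, which are no part of the job. Leave any green look-alike of the slide_box alone.

How it is judged:
At the end, for the whole second after the job is handed in: The box stands flat and still in the near lane, its front within 6 mm of the end stop, between the two rails (within 12 mm of the lane's centre line, within 0.12 rad of its direction) (y of slide_box in the frame of tray between 0.132 and 0.142 m and x of slide_box in the frame of tray between -0.012 and 0.012 m and z of slide_box in the frame of tray below 0.008 m and angle between the y axis of slide_box and the y axis of tray, either way round below 0.12 rad and angle between slide_box's own z axis and vertical below 0.06 rad and linear speed of slide_box below 0.01 m/s); the robot touches nothing.
It fails at once if the pushed box touches a guide rail (contact force between slide_box and rail_near above 0.3 N or contact force between slide_box and rail_mid above 0.3 N or contact force between slide_box and rail_far above 0.3 N).
It fails at once if the robot touches a guide rail (contact force between any of the fingers, the arm and rail_near above 0.5 N or contact force between any of the fingers, the arm and rail_mid above 0.5 N or contact force between any of the fingers, the arm and rail_far above 0.5 N).
It fails at once if the pushed box is lifted or tipped (z of slide_box in the frame of tray above 0.012 m or angle between slide_box's own z axis and vertical above 0.15 rad).
It fails at once if the box stored in the far lane is moved more than 6 mm (distance of stored_box from where it was at the start of the episode above 0.006 m).
It fails at once if the vial, the beaker or a petri dish is moved more than 12 mm or tipped (distance of any of vial, beaker, dish, dish_lone from where it was at the start of the episode above 0.012 m or angle between any of vial, beaker, dish, dish_lone's own z axis and vertical above 0.3 rad).
It also fails if it takes over 45 s, if anything falls off the work surface, if the arm or the gripper's body presses on something with over 40 N, if the wrist force passes 120 N, or if a joint passes its speed limit or range.

## Working session

There is one attempt and no reset: what is moved stays moved. The work goes in short steps, Python scripts to look and compute and a tool call to move; the robot and the scene stay as the last step left them, time stands still between calls to the robot, and variables do not carry over. Pictures are saved under pics/ and viewed, at most 10 in all, crops included, and the job is handed in when it is done.

Besides the shell and the picture viewer there is one more tool, called after ">>>" as name(argument=value, ...) on one line, values as JSON. carry_out: Moves the arm, as the interface text tells. Its arguments: {"type":"object","properties":{"increments":{"type":"array","items":{"type":"number"}},"grip":{"type":"number"},"newtons":{"type":"number"}},"required":["increments"]}

```bash
mkdir -p pics; ls
python3 - <<'E'
from cell import readout, vision, arm
import cv2
for n in("scene","top"):
    cv2.imwrite(f"pics/{n}0.png",vision.get_image(n)[:,:,::-1]); print(n,vision.calibration(n))
print(readout.observe(),arm.tcp_to_grasp)
E
```

```text
pics
scene {'fov_y': 42.66349270936976, 'cx': 321.6166626599959, 'cy': 194.2392101121766, 'pose': array([[ 0.88411856,  0.29316457, -0.36385288, -0.10013464],
       [-0.46720891,  0.54283109, -0.69788985, -1.38929768],
       [-0.00708592,  0.78701267,  0.61689614,  1.18668252],
       [ 0.        ,  0.        ,  0.        ,  1.        ]])}
top {'fov_y': 57.30478615411743, 'cx': 314.3738010879046, 'cy': 201.53557251539686, 'pose': array([[ 0.01474521,  0.99682821, -0.07820549,  0.47955984],
       [-0.99987904,  0.01508685,  0.00377944, -0.07218759],
       [ 0.00494733,  0.07814031,  0.9969301 ,  1.38011184],
       [ 0.        ,  0.        ,  0.        ,  1.        ]])}
{'clock': 0.1, 'joints': array([-1.40962421,  0.43515713,  0.02489682,  1.57396111, -0.01160613,
        1.13397293, -0.07509548]), 'dq': array([-0.00010331, -0.00168423,  0.0001314 , -0.00154274, -0.00027293,
       -0.00049624, -0.00200349]), 'joint_efforts': array([ 3.77612465e-03, -6.69121027e+01,  9.88334343e-01, -3.15142107e+01,
       -6.04066090e-02,  3.73495510e-02,  5.78392110e-05]), 'position': array([0.1628353 , 0.60292457, 0.1928376 ]), 'ee_rot': array([-4.13115894e-01, -3.11421852e+00,  2.12238668e-03]), 'force': array([ 0.16192965, -0.57997978, -0.44611556]), 'ft_torque': array([-0.05178885, -0.03664868, -0.0205863 ]), 'gripper_force': 0.0, 'width': 1.0009013271319307} -0.0188
```

View pics/top0.png

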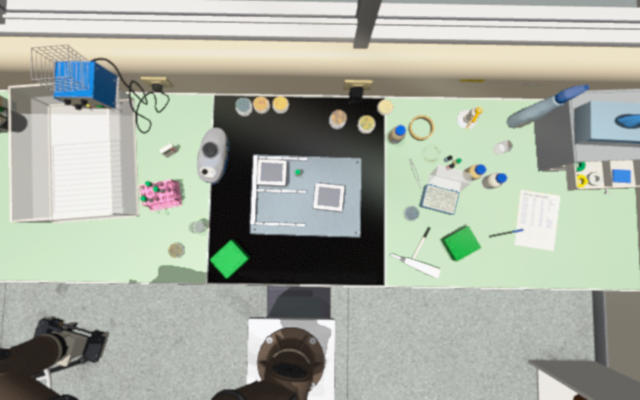

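View pics/scene0.png

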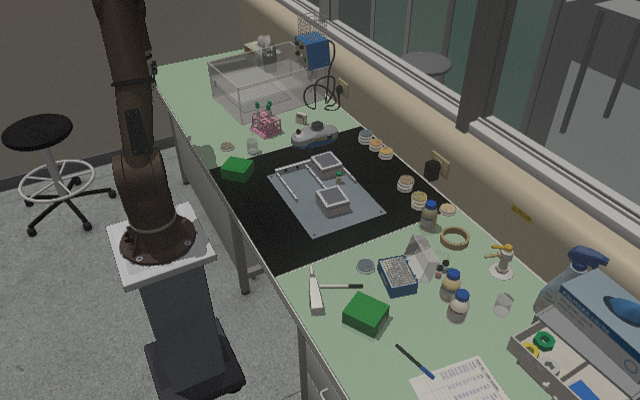

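The top view shows the tray at about (250–362, 155–237), the stored box at (271,172), the vial at (299,172) and the box to push at (329,196). The arm is clear of all of them. Next I'll enlarge this area.

Run:
```python
import cv2
im=cv2.imread("pics/top0.png")[145:245,240:370]
cv2.imwrite("pics/c1.png",cv2.resize(im,None,fx=6,fy=6,interpolation=cv2.INTER_CUBIC))
```

```text
(no output)
```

View pics/c1.png

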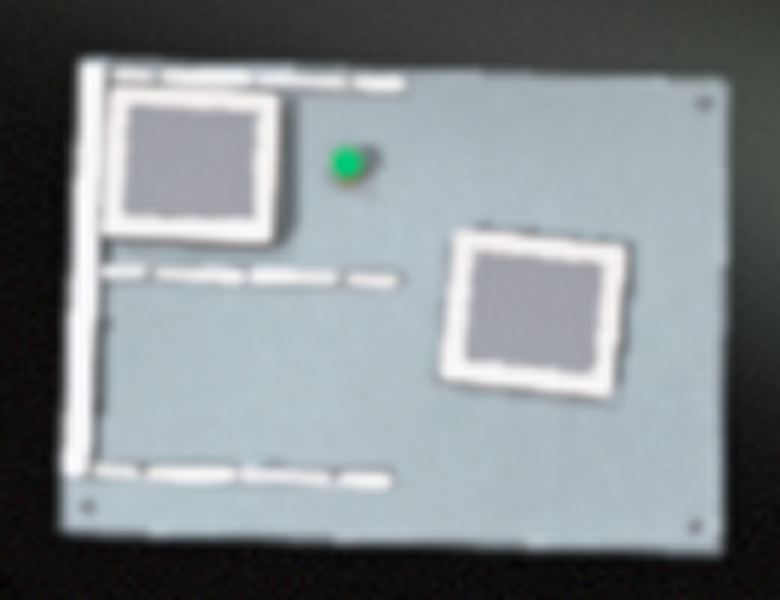

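The enlarged crop shows the plate corners at about (78,58), (730,78), (723,553) and (58,535). The top corners of the box to push are at (455,226), (630,240), (612,398) and (438,382). The rails end at around x≈400. I'll fit poses to these.

```bash
cat > h.py <<'E'
import numpy as np, cv2
from scipy.optimize import least_squares
from cell import readout, vision, arm
C=vision.calibration("top"); F=200/np.tan(np.radians(C["fov_y"]/2)); M=C["pose"]
def proj(P):
    p=(np.asarray(P)-M[:3,3])@M[:3,:3]
    return np.c_[C["cx"]+F*p[:,0]/-p[:,2], C["cy"]-F*p[:,1]/-p[:,2]]
def fit(local,z,px):
    def w(q):
        c,s=np.cos(q[2]),np.sin(q[2]); L=np.asarray(local,float)
        return np.c_[q[0]+c*L[:,0]-s*L[:,1],q[1]+s*L[:,0]+c*L[:,1],np.full(len(L),z)]
    r=least_squares(lambda q:(proj(w(q))-px).ravel(),[.5,0,0],x_scale=[.1,.1,.1])
    return r.x,np.abs(r.fun).max()
BOX=[(.046,.052),(.046,-.052),(-.046,-.052),(-.046,.052)]
PL=[(.198,.21),(.198,-.2),(-.1,-.2),(-.1,.21)]
def crop(px,o=(240,145),k=6): return (np.array(px)+.5)/k-.5+np.array(o)
def intray(t,q):
    c,s=np.cos(t[2]),np.sin(t[2]); d=q[:2]-t[:2]
    return np.array([c*d[0]+s*d[1],-s*d[0]+c*d[1],q[2]-t[2]])
E
python3 - <<'E'
from h import *
np.set_printoptions(precision=4,suppress=True)
t,e=fit(PL,.004,crop([(78,58),(730,78),(723,553),(58,535)])); print("tray",t,e)
b,e=fit(BOX,.054,crop([(455,226),(630,240),(612,398),(438,382)])); print("box",b,e,intray(t,b))
b,e=fit(BOX,.054,crop([(108,86),(284,94),(276,245),(100,237)])); print("stored",b,e,intray(t,b))
E
```

```text
tray [ 0.5617 -0.0491 -0.013 ] 0.7220660532437364
box [ 0.6029 -0.1285 -0.0834] 0.7879649857528079 [ 0.0422 -0.0788 -0.0704]
stored [ 0.689   0.0807 -0.0294] 0.49355276796131875 [ 0.1256  0.1315 -0.0164]
```

Run:
```python
from h import *
im=cv2.resize(cv2.imread("pics/top0.png")[145:245,240:370],None,fx=6,fy=6,interpolation=cv2.INTER_CUBIC)
t=np.array([.5617,-.0491,-.015])
def draw(pts,z,col,f=t):
    c,s=np.cos(f[2]),np.sin(f[2])
    P=[(f[0]+c*x-s*y,f[1]+s*x+c*y,z) for x,y in pts]
    p=(proj(P)+.5-[240,145])*6-.5
    cv2.polylines(im,[np.int32(p*16+8)],True,col,1,cv2.LINE_AA,4)
R=lambda x0,x1,y0,y1:[(x0,y0),(x0,y1),(x1,y1),(x1,y0)]
draw(PL,.004,(0,0,255))
for x in(-.062,.062,.186): draw(R(x-.004,x+.004,.004,.19),.02,(255,0,0))
draw(R(.124-.046,.124+.046,.086,.19),.054,(0,160,0))
draw(BOX,.054,(200,0,200),[.6029,-.1285,-.0834])
cv2.imwrite("pics/c2.png",im)
```

```text
(no output)
```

View pics/c2.png

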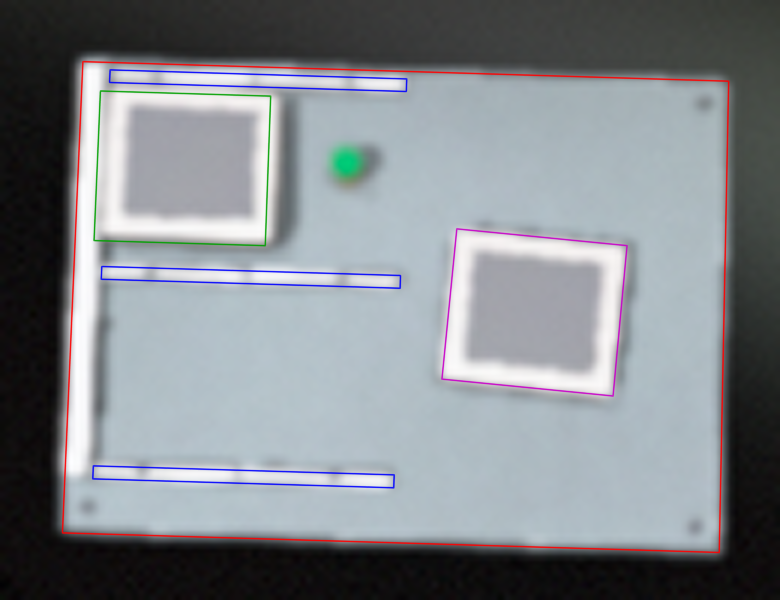

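>>> carry_out(increments=[10,-14,0,0,0,0.01,20,-28,0,0,0,0.01,27,-38,0,0,0,0.013,28,-39,0,0,0,0.013,28,-39,0,0,0,0.013,28,-39,0,0,0,0.013,28,-39,0,0,0,0.013,28,-39,0,0,0,0.013,28,-39,0,0,0,0.013,28,-39,0,0,0,0.013,28,-39,0,0,0,0.013,28,-39,0,0,0,0.013,28,-39,0,0,0,0.013,28,-39,0,0,0,0.013,28,-39,0,0,0,0.013,28,-39,0,0,0,0.013,28,-39,0,0,0,0.013,28,-39,0,0,0,0.013,22,-30,0,0,0,0.013,12,-16,0,0,0,0.013], grip=0.5)

```text
clock: 2.6
position: [0.6736, -0.1115, 0.1932]
ee_rot: [-0.019, -3.141, 0.002]
force: [0.1, 0.2, -0.6]
width: 0.501
gripper_force: 0.0
```

```bash
cat >> h.py <<'E'
from scipy.spatial.transform import Rotation as Rn
def st():
    s=readout.observe(); R=Rn.from_rotvec(s["ee_rot"]).as_matrix()
    t=np.array([.5617,-.0491,-.0145]); p=s["position"]
    print(round(s["clock"],2),"pos",p.round(4),"tool x",R[:,0].round(3),"y",R[:,1].round(3),"z",R[:,2].round(3),"tray",(intray(t,np.r_[p[:2],0])[:2]*1000).round(1),"q",s["joints"].round(2),"F",s["force"].round(1),"w",round(s["width"],2))
E
python3 -c "from h import *;st()"
```

```text
2.6 pos [ 0.6736 -0.1115  0.1932] tool x [-1.     0.012  0.001] y [ 0.012  1.    -0.001] z [-0.001 -0.001 -1.   ] tray [112.8 -60.8] q [-0.12  0.54  0.33  1.43 -0.18  1.2   1.79] F [ 0.1  0.2 -0.6] w 0.5
```

>>> carry_out(increments=[7,-9,0,0,0,0,7,-9,0,0,0,0,0,0,-20,0,0,0,0,0,-35,0,0,0,0,0,-40,0,0,0,0,0,-35,0,0,0,0,0,-20,0,0,0,0,0,-12,0,0,0,0,0,0,0,0,0,0,0,0,0,0,0])

```text
clock: 3.85
position: [0.6889, -0.1258, 0.0328]
ee_rot: [0.015, 3.14, -0.0]
force: [0.8, 0.3, 0.2]
width: 0.498
gripper_force: 0.0
```

```bash
python3 -c "from h import *;st()"
```

```text
3.85 pos [ 0.6889 -0.1258  0.0328] tool x [-1.     0.01  -0.002] y [ 0.01  1.   -0.  ] z [ 0.002 -0.    -1.   ] tray [128.3 -74.9] q [-0.07  0.71  0.28  1.55 -0.23  0.91  1.85] F [0.8 0.3 0.2] w 0.5
```

>>> carry_out(increments=[-6,-0.5,-1,0,0,-0.004,-6,-0.5,-1,0,0,0,-5,0,0,0,0,0,-4,0,0,0,0,0,-4,0,0,0,0,0,-4,0,0,0,0,0,-4,0,0,0,0,0,-4,0,0,0,0,0,-4,0,0,0,0,0,-4,0,0,0,0,0,-4,0,0,0,0,0,-4,0,0,0,0,0,-4,0,0,0,0,0,-3,0,0,0,0,0,-3,0,0,0,0,0,-3,0,0,0,0,0,-2,0,0,0,0,0,0,0,0,0,0,0])

```text
clock: 6.1
position: [0.6199, -0.1266, 0.0296]
ee_rot: [0.022, 3.141, 0.0]
force: [0.1, -0.2, 0.3]
width: 0.499
gripper_force: 0.0
```

Run:
```python
from h import *
st()
im=vision.get_image("top")[:,:,::-1]; cv2.imwrite("pics/t2.png",im)
cv2.imwrite("pics/c3.png",cv2.resize(im[145:245,240:370],None,fx=6,fy=6,interpolation=cv2.INTER_CUBIC))
```

```text
6.1 pos [ 0.6199 -0.1266  0.0296] tool x [-1.     0.014 -0.   ] y [0.014 1.    0.   ] z [ 0.  0. -1.] tray [ 59.3 -76.7] q [-0.07  0.62  0.28  1.74 -0.22  0.81  1.87] F [ 0.1 -0.2  0.3] w 0.5
```

View pics/c3.png

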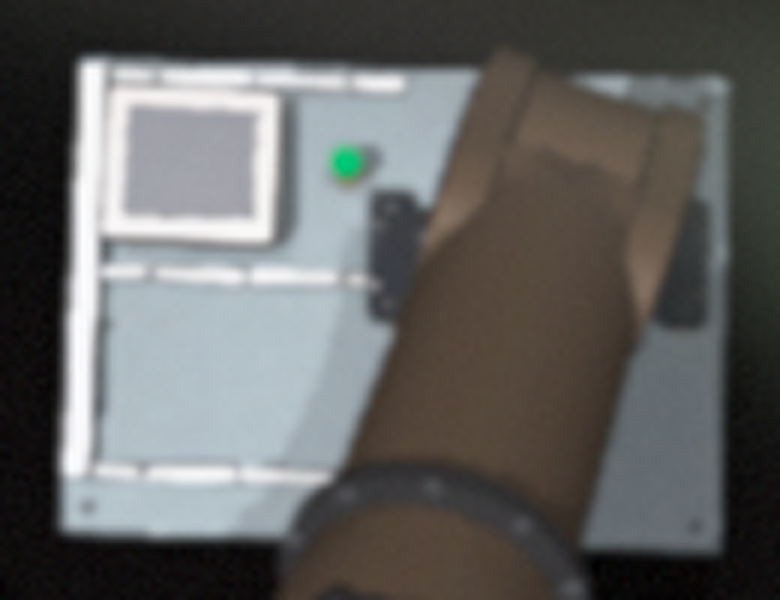

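The arm hides the box, so I'll back off, rise, and swing to the right while turning the hand a quarter turn. Then I'll look again.

>>> carry_out(increments=[8,0,0,0,0,0,12,0,0,0,0,0,0,0,30,0,0,0,0,0,40,0,0,0,0,0,40,0,0,0,0,-10,10,0,0,0.13,0,-20,0,0,0,0.13,-10,-25,0,0,0,0.13,-10,-30,0,0,0,0.13,-10,-30,0,0,0,0.13,-10,-30,0,0,0,0.13,-10,-30,0,0,0,0.13,-10,-30,0,0,0,0.13,-10,-30,0,0,0,0.13,-10,-30,0,0,0,0.13,0,-25,0,0,0,0.13,0,-10,0,0,0,0.13,0,0,0,0,0,0])

```text
clock: 8.4
position: [0.5631, -0.3586, 0.1181]
ee_rot: [1.94, -2.401, -0.015]
force: [0.4, -0.1, 0.2]
width: 0.498
gripper_force: 0.0
```

Run:
```python
from h import *
st()
im=vision.get_image("top")[:,:,::-1]; cv2.imwrite("pics/t3.png",im)
cv2.imwrite("pics/c4.png",cv2.resize(im[145:245,240:370],None,fx=6,fy=6,interpolation=cv2.INTER_CUBIC))
```

```text
8.4 pos [ 0.5631 -0.3586  0.1181] tool x [-0.209 -0.977  0.036] y [-0.977  0.211  0.042] z [-0.048 -0.026 -0.998] tray [   5.9 -309.4] q [ 1.1   0.93 -1.26  1.45  0.9   1.45  2.74] F [ 0.4 -0.1  0.2] w 0.5
```

View pics/c4.png

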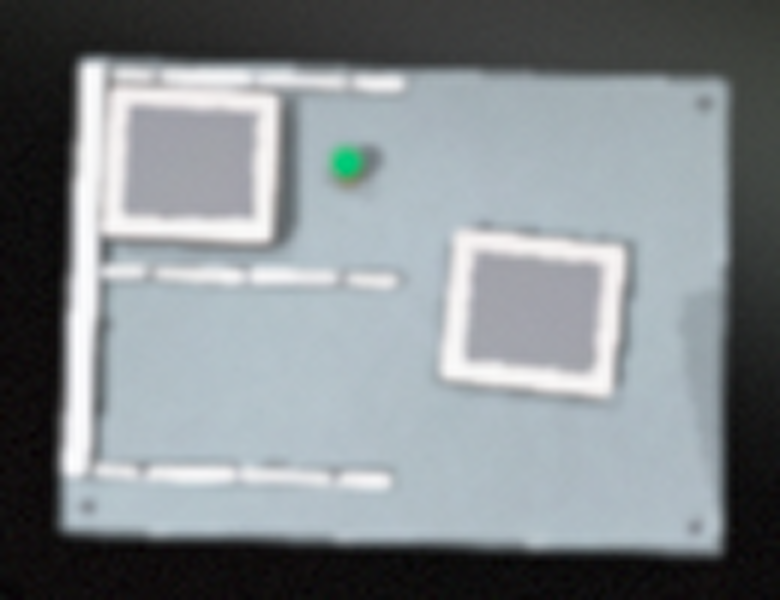

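The crop shows the white box exactly where it was, with corners still at (455,226) and (630,240). The push never touched it, although the TCP readings say it should have. I'll use the scene camera and hand projections to find the discrepancy before moving again.

Run:
```python
from h import *
S=vision.calibration("scene"); Fs=200/np.tan(np.radians(S["fov_y"]/2)); m=S["pose"]
def ps(P):
    p=(np.asarray(P)-m[:3,3])@m[:3,:3]; return np.c_[S["cx"]+Fs*p[:,0]/-p[:,2],S["cy"]-Fs*p[:,1]/-p[:,2]]
im=vision.get_image("scene")[:,:,::-1].copy(); cv2.imwrite("pics/s3.png",im)
k=5;o=np.array([230,130]);a=cv2.resize(im[130:250,230:390],None,fx=k,fy=k,interpolation=cv2.INTER_CUBIC)
p=readout.observe()["position"]
def dr(P,c):
    q=(ps(P)+.5-o)*k-.5; print(q.round(0).tolist()); cv2.polylines(a,[np.int32(q)],True,c,1)
W=lambda f,L,z:[(f[0]+np.cos(f[2])*x-np.sin(f[2])*y,f[1]+np.sin(f[2])*x+np.cos(f[2])*y,z) for x,y in L]
t=[.5617,-.0491,-.0145]
dr(W(t,PL,.004),(0,0,255)); dr(W([.6029,-.1285,-.0834],BOX,.054),(200,0,200))
q=((ps([p])[0]+.5-o)*k-.5); print("tcp",q, "top",proj([p]), "c3 tcp",(proj([[.6199,-.1266,.0296],[.6199,-.1266,.13]])-[240,145])*6)
cv2.circle(a,tuple(np.int32(q)),5,(0,255,255),2)
cv2.imwrite("pics/c5.png",a)
```

```text
[[518.0, 128.0], [787.0, 410.0], [414.0, 541.0], [185.0, 225.0]]
[[545.0, 269.0], [606.0, 350.0], [487.0, 383.0], [430.0, 300.0]]
tcp [640.18482724 452.71669433] top [[395.3908237  206.30674601]] c3 tcp [[526.79676481 284.9463876 ]
 [534.07627291 266.92482395]]
```

View pics/c5.png

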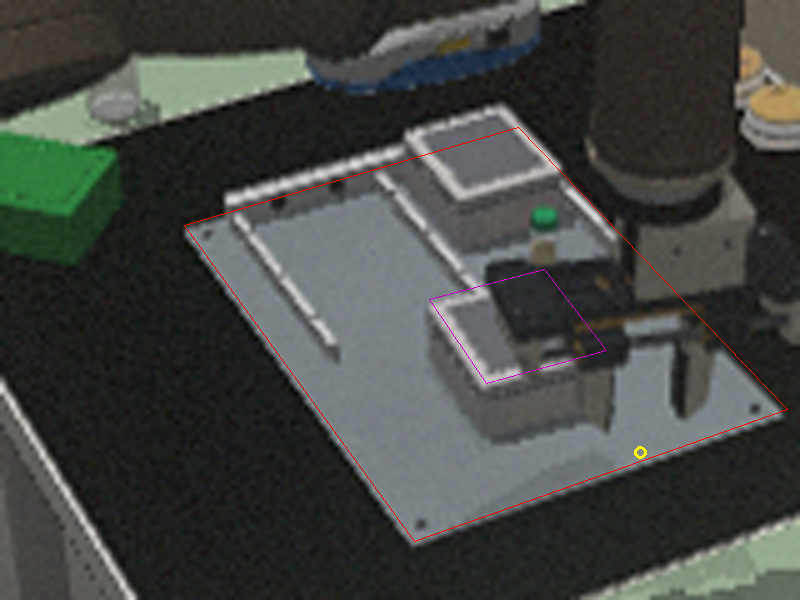

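The scene view explains it. The hand is in the air at y≈-0.36, but its half-open fingertips show at about (648,424), while the TCP projects to (640,452). So the tips sit roughly 20 mm behind the TCP when the gripper is half open, and they skimmed over the box top. I'll repeat the push about 17 mm lower, and make the later quarter turn the other way because joint 7 hit its limit.

```bash
cat >> h.py <<'E'
def rot_to(yaw_y):  # world rotvec to tool-down with tool y at heading: (-sin,cos)
    s=readout.observe(); y=np.array([-np.sin(yaw_y),np.cos(yaw_y),0]); z=np.array([0,0,-1.])
    D=np.c_[np.cross(y,z),y,z]; R=Rn.from_rotvec(s["ee_rot"]).as_matrix()
    return Rn.from_matrix(D@R.T).as_rotvec()
def togo(x,y,z):
    c,s=np.cos(-.0145),np.sin(-.0145)
    return ((np.array([.5617+c*x-s*y,-.0491+s*x+c*y,z])-readout.observe()["position"])*1000).round(1)
E
python3 -c "
from h import *;st();print(rot_to(-.0145),togo(.128,-.077,.118))"
```

```text
8.5 pos [ 0.566  -0.3565  0.1221] tool x [-0.207 -0.978  0.036] y [-0.977  0.209  0.036] z [-0.042 -0.027 -0.999] tray [   8.7 -307.3] q [ 1.1   0.92 -1.27  1.45  0.9   1.45  2.74] F [-0.   0.3  0.7] w 0.5
[-0.00622274 -0.05425146 -1.37536802] [122.6 228.6  -4.1]
```

>>> carry_out(increments=[6,0,1,0,-0.005,-0.11,10,10,1,-0.001,-0.005,-0.115,12,20,0,-0.001,-0.005,-0.115,12,25,0,-0.001,-0.005,-0.115,12,25,0,-0.001,-0.005,-0.115,12,25,0,-0.001,-0.005,-0.115,12,25,0,-0.001,-0.005,-0.115,12,25,0,0,-0.005,-0.115,12,25,0,0,-0.005,-0.115,12,25,0,0,-0.005,-0.115,10,15,0,0,-0.004,-0.115,8,8,0,0,0,-0.115,0,0,0,0,0,0,0,0,0,0,0,0])

```text
clock: 10.25
position: [0.6955, -0.1289, 0.1249]
ee_rot: [-0.017, -3.138, 0.002]
force: [0.1, -0.2, -0.9]
width: 0.499
gripper_force: 0.0
```

```bash
python3 -c "
from h import *;st();print(rot_to(-.0145),togo(.128,-.077,.015))"
```

```text
10.25 pos [ 0.6955 -0.1289  0.1249] tool x [-1.     0.011  0.004] y [ 0.011  1.    -0.002] z [-0.004 -0.002 -1.   ] tray [135.  -77.9] q [ 0.62  0.82 -0.98  1.37  0.68  1.31  1.18] F [ 0.1 -0.2 -0.9] w 0.5
[ 0.00155531 -0.00391157 -0.00386965] [  -6.9    1.  -109.9]
```

>>> carry_out(increments=[-3,0,-15,0,0,0,-3,1,-25,0.001,-0.004,-0.003,0,0,-25,0,0,0,0,0,-20,0,0,0,0,0,-12,0,0,0,0,0,-8,0,0,0,0,0,-5,0,0,0,0,0,0,0,0,0])

```text
clock: 11.25
position: [0.6892, -0.1279, 0.0138]
ee_rot: [-0.025, -3.14, 0.0]
force: [0.8, -0.4, -0.3]
width: 0.5
gripper_force: 0.0
```

>>> carry_out(increments=[-6,0,0,0,0,0,-6,0,0,0,0,0,-5,0,0,0,0,0,-4,0,0,0,0,0,-4,0,0,0,0,0,-4,0,0,0,0,0,-4,0,0,0,0,0,-4,0,0,0,0,0])

```text
clock: 12.25
position: [0.6521, -0.1277, 0.0138]
ee_rot: [-0.025, -3.14, -0.0]
force: [1.5, 0.2, -1.2]
width: 0.503
gripper_force: 0.7
```

```bash
python3 -c "
from h import *;st();print(rot_to(-.0145),togo(.0555,-.077,.015))"
```

```text
12.25 pos [ 0.6521 -0.1277  0.0138] tool x [-1.     0.016  0.001] y [0.016 1.    0.   ] z [-0.001  0.    -1.   ] tray [ 91.5 -77.3] q [ 0.66  0.88 -0.93  1.59  0.77  1.08  1.07] F [ 1.5  0.2 -1.2] w 0.5
[-6.29378326e-05 -1.04469924e-03  1.35874206e-03] [-36.    0.8   1.2]
```

The force is now 1.5 N, so the fingers are in contact. I'll keep pushing.

>>> carry_out(increments=[-4,0,0,0,0,0,-4,0,0,0,0,0,-4,0,0,0,0,0,-4,0,0,0,0,0,-4,0,0,0,0,0,-4,0,0,0,0,0,-3,0,0,0,0,0,-3,0,0,0,0,0,-2,0,0,0,0,0,-1,0,0,0,0,0,0,0,0,0,0,0])

```text
clock: 13.62
position: [0.6189, -0.128, 0.0137]
ee_rot: [-0.025, -3.14, 0.0]
force: [0.8, -0.2, 0.3]
width: 0.503
gripper_force: 0.6
```

```bash
python3 -c "
from h import *;st()"
```

```text
13.62 pos [ 0.6189 -0.128   0.0137] tool x [-1.     0.016  0.002] y [ 0.016  1.    -0.   ] z [-0.002 -0.    -1.   ] tray [ 58.4 -78.1] q [ 0.69  0.84 -0.94  1.68  0.77  1.04  1.05] F [ 0.8 -0.2  0.3] w 0.5
```

>>> carry_out(increments=[8,0,0,0,0,0,12,0,0,0,0,0,0,0,30,0,0,0,0,0,40,0,0,0,0,0,40,0,0,0,0,-10,10,0,0,-0.13,0,-20,0,0,0,-0.13,-10,-25,0,0,0,-0.13,-10,-30,0,0,0,-0.13,-10,-30,0,0,0,-0.13,-10,-30,0,0,0,-0.13,-10,-30,0,0,0,-0.13,-10,-30,0,0,0,-0.13,-10,-30,0,0,0,-0.13,-10,-25,0,0,0,-0.13,0,-15,0,0,0,-0.13,0,-5,0,0,0,-0.13,0,0,0,0,0,0])

```text
clock: 15.88
position: [0.5595, -0.4083, 0.1336]
ee_rot: [-2.226, -2.215, -0.001]
force: [-0.6, -0.2, -0.3]
width: 0.501
gripper_force: 0.0
```

Run:
```python
from h import *
im=vision.get_image("top")[:,:,::-1]; st(); cv2.imwrite("pics/t4.png",im)
cv2.imwrite("pics/c6.png",cv2.resize(im[145:245,240:370],None,fx=6,fy=6,interpolation=cv2.INTER_CUBIC))
```

```text
15.93 pos [ 0.5596 -0.4077  0.1336] tool x [0.002 1.    0.002] y [ 1.    -0.002 -0.   ] z [-0.     0.002 -1.   ] tray [   3.1 -358.6] q [ 0.93  0.68 -0.65  1.42  0.42  1.18  0.23] F [ 1.4 -0.2 -0.4] w 0.5
```

View pics/c6.png

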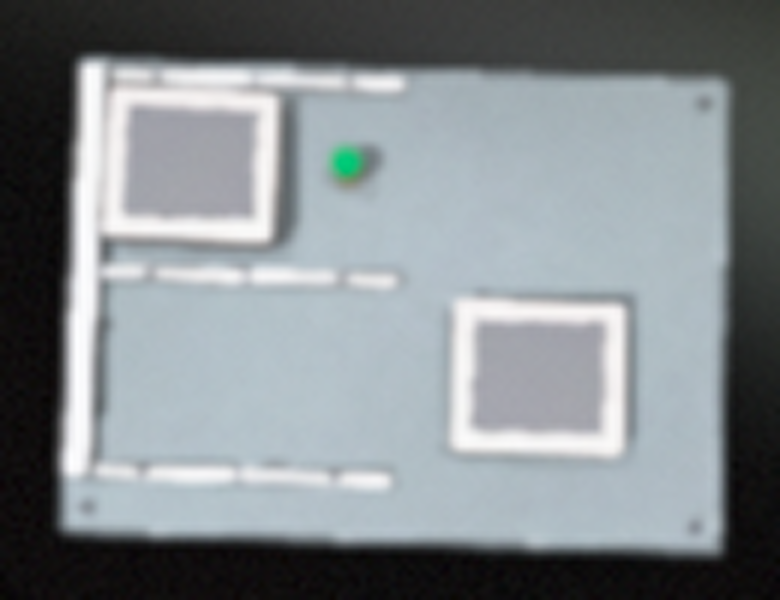

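The box now stands square, with top corners at about (452,296), (632,301), (627,458) and (450,453).

Run:
```python
from h import *
np.set_printoptions(precision=4,suppress=True)
b,e=fit(BOX,.054,crop([(452,296),(632,301),(627,458),(450,453)])); print("box",b,e,intray(np.array([.5617,-.0491,-.0145]),b))
st();print(rot_to(-.0145-np.pi/2),togo(.001,-.165,.13))
```

```text
box [ 0.5631 -0.1329 -0.012 ] 0.728074078170323 [ 0.0026 -0.0838  0.0025]
15.93 pos [ 0.5596 -0.4077  0.1336] tool x [0.002 1.    0.002] y [ 1.    -0.002 -0.   ] z [-0.     0.002 -1.   ] tray [   3.1 -358.6] q [ 0.93  0.68 -0.65  1.42  0.42  1.18  0.23] F [ 1.4 -0.2 -0.4] w 0.5
[-0.0018 -0.0003 -0.0126] [  0.7 193.6  -3.6]
```

>>> carry_out(increments=[0,15,0,0,0,-0.004,0,30,0,0,0,-0.004,1,40,0,-0.002,0,-0.005,0,45,0,0,0,0,0,35,0,0,0,0,0,20,0,0,0,0,0,8,-10,0,0,0,0,0,-25,0,0,0,0,0,-30,0,0,0,0,0,-25,0,0,0,0,0,-15,0,0,0,0,0,-9,0,0,0,0,0,-4,0,0,0,0,0,0,0,0,0])

```text
clock: 17.68
position: [0.5603, -0.2151, 0.016]
ee_rot: [2.241, 2.201, -0.0]
force: [0.6, -0.2, 0.7]
width: 0.504
gripper_force: 0.0
```

```bash
python3 -c "
from h import *;st();print(rot_to(-.0145-np.pi/2),togo(.001,.07,.015))"
```

```text
17.68 pos [ 0.5603 -0.2151  0.016 ] tool x [ 0.018  1.    -0.001] y [ 1.    -0.018  0.   ] z [ 0.    -0.001 -1.   ] tray [   1. -166.] q [ 0.69  0.68 -0.62  1.78  0.5   0.85 -0.18] F [ 0.6 -0.2  0.7] w 0.5
[0.00069942 0.00026552 0.00374396] [  3.4 236.   -1. ]
```

>>> carry_out(increments=[0.5,6,0,0,0,0.003,0,6,0,0,0,0,0,5,0,0,0,0,0,4,0,0,0,0,0,5,0,0,0,0,0.5,5,0,0,0,0,0,5,0,0,0,0,0,5,0,0,0,0,0,4,0,0,0,0,0,3,0,0,0,0,0,0,0,0,0,0])

```text
clock: 19.05
position: [0.561, -0.1664, 0.0157]
ee_rot: [-2.238, -2.205, 0.0]
force: [0.3, -2.0, 1.8]
width: 0.502
gripper_force: 1.1
```

Run:
```python
from h import *
im=vision.get_image("scene")[:,:,::-1]; st(); cv2.imwrite("pics/s4.png",im)
a=vision.get_image("top")[:,:,::-1]; cv2.imwrite("pics/t5.png",a)
s=cv2.resize(im[140:250,265:385],None,fx=5,fy=5,interpolation=cv2.INTER_CUBIC)[:, :480]
b=cv2.resize(a[145:245,240:320],None,fx=4,fy=5.5,interpolation=cv2.INTER_CUBIC)
cv2.imwrite("pics/c7.png",np.hstack([s,b]));print(s.shape,b.shape)
```

```text
19.1 pos [ 0.561  -0.1663  0.0156] tool x [0.015 1.    0.   ] y [ 1.    -0.015 -0.   ] z [-0.  0. -1.] tray [   1.  -117.2] q [ 0.62  0.66 -0.62  1.81  0.5   0.83 -0.26] F [ 0.1 -2.9  0.8] w 0.5
(550, 480, 3) (550, 320, 3)
```

View pics/c7.png

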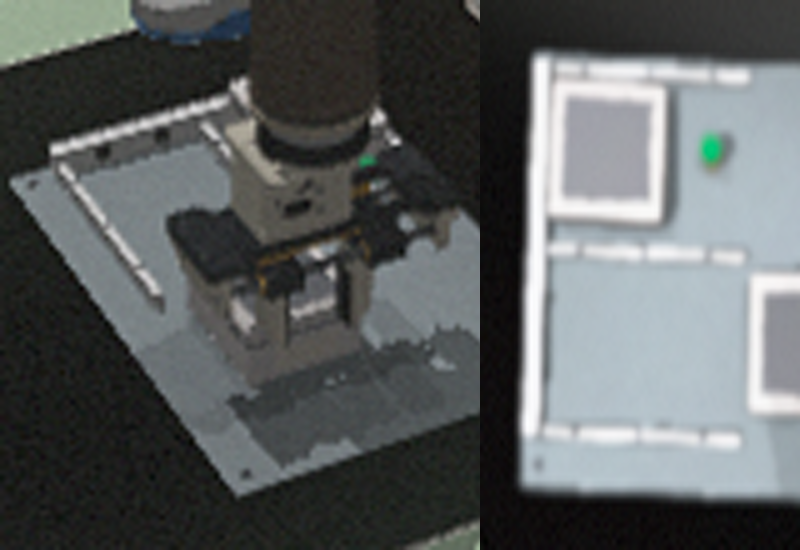

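The scene half shows the fingertips flat against the box's rear face, just short of the lane. In the top half the box front spans rows 272–416 and the rails' inner edges are at about 263 and 432, so it is centred to within 2–3 mm. I'll push it down the lane.

>>> carry_out(increments=[0,5,0,0,0,0,0.1,7,0,0,0,0,0.1,8,0,0,0,0,0.1,8,0,0,0,0,0.1,8,0,0,0,0,0.1,8,0,0,0,0,0.1,8,0,0,0,0,0.1,8,0,0,0,0,0.1,8,0,0,0,0,0.1,8,0,0,0,0,0.1,8,0,0,0,0,0.1,6,0,0,0,0,0,3,0,0,0,0])

```text
clock: 20.78
position: [0.5622, -0.0735, 0.0157]
ee_rot: [2.238, 2.205, -0.001]
force: [0.8, -1.6, 0.5]
width: 0.499
gripper_force: 0.9
```

Run:
```python
from h import *
st()
a=vision.get_image("top")[:,:,::-1]; cv2.imwrite("pics/t6.png",a)
# white pixel runs on columns across lane just right of box front; rows of box side edges
g=a.min(2).astype(int)
for c in range(262,302,3): print(c,g[180:232,c].tolist())
```

```text
20.77 pos [ 0.5622 -0.0735  0.0157] tool x [ 0.015  1.    -0.   ] y [ 1.    -0.015 -0.   ] z [-0. -0. -1.] tray [  0.8 -24.4] q [ 0.47  0.64 -0.62  1.86  0.5   0.81 -0.43] F [ 0.8 -1.6  0.5] w 0.5
262 [181, 223, 242, 236, 181, 139, 150, 164, 184, 216, 227, 192, 167, 173, 174, 175, 174, 175, 175, 176, 176, 175, 174, 174, 174, 174, 175, 175, 177, 177, 177, 178, 178, 177, 177, 179, 179, 179, 179, 181, 178, 170, 174, 207, 205, 188, 181, 183, 182, 182, 181, 181]
265 [182, 222, 243, 239, 186, 141, 151, 164, 169, 176, 181, 168, 167, 175, 175, 177, 175, 176, 175, 173, 175, 175, 177, 178, 177, 177, 178, 178, 176, 176, 178, 178, 177, 179, 180, 178, 179, 180, 181, 180, 179, 169, 181, 223, 224, 196, 182, 180, 181, 180, 179, 181]
268 [168, 204, 239, 240, 192, 143, 151, 165, 166, 193, 224, 203, 173, 173, 177, 177, 176, 177, 176, 177, 178, 175, 176, 178, 177, 179, 177, 177, 178, 177, 176, 178, 178, 180, 180, 179, 179, 178, 179, 179, 179, 171, 190, 234, 234, 201, 180, 179, 180, 181, 181, 182]
271 [174, 214, 242, 243, 206, 148, 138, 157, 163, 187, 227, 216, 181, 173, 176, 177, 176, 177, 178, 178, 178
[... 2014 characters left out ...]
177, 180, 176, 155, 117, 73, 57, 62, 66, 66, 66, 65, 66, 65, 66, 65, 66, 65, 66, 67, 70, 65, 70, 74, 85, 98, 108, 122, 132, 140, 145, 147, 146, 154, 187, 226, 226, 187, 150, 146, 142, 141, 168, 181, 168, 159, 156, 157, 157, 156]
298 [179, 179, 179, 178, 173, 158, 124, 80, 63, 73, 92, 104, 90, 73, 62, 63, 64, 66, 66, 66, 66, 65, 67, 64, 66, 67, 68, 70, 70, 70, 67, 70, 75, 90, 107, 134, 180, 224, 225, 189, 153, 145, 145, 167, 214, 215, 177, 158, 155, 155, 155, 156]
301 [178, 178, 172, 158, 134, 102, 66, 56, 60, 64, 65, 69, 72, 70, 66, 66, 63, 57, 57, 56, 60, 63, 65, 66, 66, 69, 72, 73, 74, 76, 77, 80, 81, 86, 90, 90, 87, 89, 100, 117, 129, 136, 139, 161, 209, 211, 166, 138, 131, 123, 119, 126]
```

With the parallax of the box top removed, the box is within about 1 mm of the lane's centre line. I'll carry on pushing.

>>> carry_out(increments=[0.1,6,0,0,0,0,0.1,8,0,0,0,0,0.1,8,0,0,0,0,0.1,8,0,0,0,0,0.1,8,0,0,0,0,0.1,8,0,0,0,0,0.1,8,0,0,0,0,0.1,8,0,0,0,0,0.1,7,0,0,0,0,0.1,6,0,0,0,0,0.1,5,0,0,0,0,0,4,0,0,0,0,0,3,0,0,0,0,0,2,0,0,0,0,0,1,0,0,0,0])

```text
clock: 22.7
position: [0.5633, 0.016, 0.0157]
ee_rot: [2.238, 2.204, -0.001]
force: [-0.2, -3.5, 0.7]
width: 0.502
gripper_force: 1.4
```

>>> carry_out(increments=[0,1,0,0,0,0,0,1,0,0,0,0,0,1,0,0,0,0,0,1,0,0,0,0])

```text
clock: 23.2
position: [0.5633, 0.0201, 0.0157]
ee_rot: [2.238, 2.204, -0.001]
force: [0.4, -3.0, 1.5]
width: 0.502
gripper_force: 1.4
```

Run:
```python
from h import *
st()
a=vision.get_image("top")[:,:,::-1]; cv2.imwrite("pics/t7.png",a)
g=a.min(2).astype(int)
for c in (260,263,266): print(c,g[184:230,c].tolist())
print(g[213,248:275].tolist(), g[172,248:275].tolist())
```

```text
23.2 pos [0.5633 0.0201 0.0157] tool x [ 0.015  1.    -0.001] y [ 1.    -0.015 -0.   ] z [-0.    -0.001 -1.   ] tray [ 0.6 69.2] q [ 0.3   0.63 -0.62  1.87  0.5   0.8  -0.6 ] F [ 0.4 -3.   1.5] w 0.5
260 [179, 142, 155, 148, 116, 72, 54, 50, 52, 58, 59, 65, 63, 65, 67, 67, 66, 66, 65, 65, 64, 67, 74, 91, 106, 122, 139, 151, 158, 160, 170, 208, 240, 241, 206, 171, 171, 173, 195, 225, 210, 185, 181, 184, 184, 181]
263 [183, 125, 104, 79, 59, 61, 62, 65, 68, 68, 67, 63, 56, 52, 51, 56, 60, 65, 65, 66, 65, 67, 67, 72, 72, 73, 73, 79, 91, 116, 145, 192, 232, 233, 201, 168, 166, 162, 157, 179, 192, 186, 181, 181, 181, 181]
266 [159, 83, 57, 58, 63, 65, 67, 72, 71, 72, 74, 77, 77, 80, 77, 74, 64, 67, 66, 61, 61, 65, 68, 71, 74, 77, 77, 82, 82, 84, 90, 101, 123, 138, 137, 140, 146, 149, 178, 226, 223, 192, 179, 180, 181, 180]
[15, 45, 113, 198, 243, 248, 234, 215, 235, 244, 229, 190, 160, 149, 135, 116, 93, 84, 84, 90, 91, 87, 78, 66, 60, 61, 63] [13, 15, 15, 57, 133, 215, 245, 246, 233, 219, 237, 239, 219, 177, 162, 160, 160, 161, 162, 160, 159, 161, 161, 160, 160, 160, 162]
```

>>> carry_out(increments=[0,1,0,0,0,0,0,1,0,0,0,0,0,1,0,0,0,0,0,1,0,0,0,0])

```text
clock: 23.75
position: [0.5633, 0.0241, 0.0157]
ee_rot: [2.238, 2.204, -0.001]
force: [-0.9, -2.8, 0.3]
width: 0.502
gripper_force: 1.4
```

>>> carry_out(increments=[0,1,0,0,0,0,0,1,0,0,0,0])

```text
clock: 24.0
position: [0.5632, 0.0248, 0.0157]
ee_rot: [2.238, 2.203, -0.003]
force: [0.3, -7.8, 3.3]
width: 0.499
gripper_force: 3.8
```

>>> carry_out(increments=[0,1,0,0,0,0])

```text
clock: 24.12
position: [0.5632, 0.0249, 0.0157]
ee_rot: [2.238, 2.202, -0.004]
force: [-0.7, -9.6, 3.5]
width: 0.504
gripper_force: 5.0
```

The force is climbing and the hand has stalled, so the box is against the buffers. I'll back off, rise, swing right and verify.

>>> carry_out(increments=[0,-4,0,0,0,0,0,-8,0,0,0,0,0,-12,0,0,0,0,0,-12,0,0,0,0,0,-5,20,0,0,0,0,0,40,0,0,0,0,0,40,0,0,0,0,-20,20,0,0,0,0,-40,0,0,0,0,0,-45,0,0,0,0,0,-45,0,0,0,0,0,-45,0,0,0,0,0,-40,0,0,0,0,0,-25,0,0,0,0,0,-10,0,0,0,0,0,0,0,0,0,0])

```text
clock: 26.12
position: [0.563, -0.2841, 0.1355]
ee_rot: [-2.239, -2.203, 0.0]
force: [-0.3, 0.8, 0.2]
width: 0.498
gripper_force: 0.0
```

Run:
```python
from h import *
st()
im=vision.get_image("top")[:,:,::-1]; cv2.imwrite("pics/t8.png",im)
cv2.imwrite("pics/c8.png",cv2.resize(im[145:245,240:370],None,fx=6,fy=6,interpolation=cv2.INTER_CUBIC))
```

```text
26.12 pos [ 0.563  -0.2841  0.1355] tool x [ 0.016  1.    -0.   ] y [ 1.    -0.016 -0.   ] z [-0. -0. -1.] tray [   4.7 -235. ] q [ 0.81  0.58 -0.66  1.59  0.39  1.1   0.04] F [-0.3  0.8  0.2] w 0.5
```

View pics/c8.png

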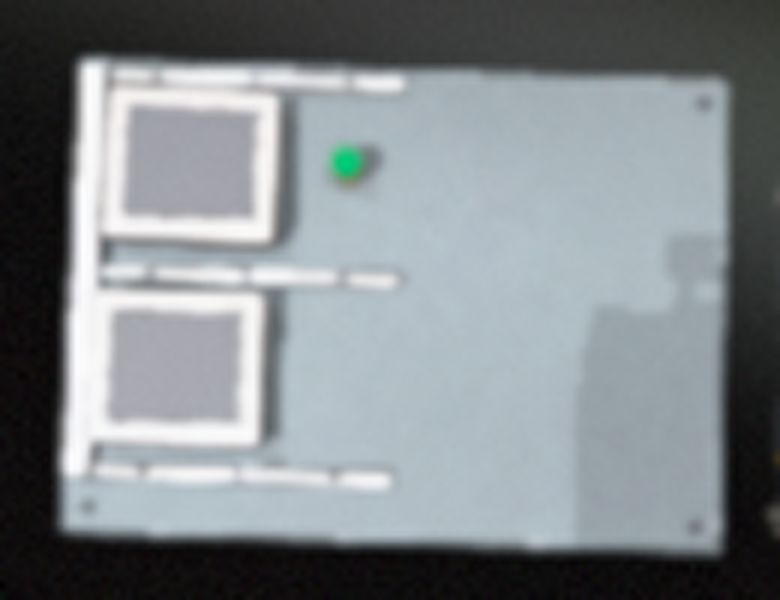

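The near-lane box is at about (92–270, 290–447), hard against the stop and clear of both rails. It sits slightly deeper than the stored box, which has not moved; nor has the vial. I'll hand the job in.

```bash
python3 -c "
from cell import arm; print(arm.sign_off())"
```

```text
the job is handed in; nothing more can be done
None
```

The white box is home against the end stop in the near lane, clear of both rails in the last picture, the hand is away, and the job is handed in at about 26 s; no verdict came back.

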